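# Put the facing cutter away in the case with the locking lid stay

### The arm

A 6-joint arm with a two-finger parallel gripper is mounted at the origin on the work surface. World frame = base frame: x ahead of the robot, y to its left, z up, the work surface at z = 0. Lengths are in mm, angles in rad, forces in N, time in s.
With the tool pointing down it reaches from about 250 to 775 mm from the base axis. Payload 4 kg.
Tool frame: the origin (TCP) lies at the very end of the fingers, on their centre line; the grasp point (between the pads) lies 19 mm behind it; x points along the fingers, y is the direction in which the jaws open and shut, and the axes are right-handed (so a half turn about x gives the same grasp; the last joint's range is limited). The gripper opens to 94 mm and grips with 3 to 60 N. Pads are 16 mm wide; open, the fingers measure 119 mm over their backs; the gripper's body (75 mm by 177 mm) begins 78 mm behind the grasp point.
Start: joints at [1.132, 0.087, 1.371, -0, 1.684, -0.103], TCP at [181.249, 519.297, 205.506] pointing down, gripper open.
Joint ranges: [-3.1, 3.1], [-0.76, 2.03], [0.27, 2.55], [-1.08, 4.22], [0.17, 2.65], [-2.57, 2.57]. Speed limits (rad/s): [2.79, 2.79, 3.14, 3.14, 3.14, 3.14].

### API

Orientations are given as a rotation vector (axis times angle).
In Python, from rig import ctrl gives the robot as it stands. The module is installed in compiled form; this text tells all that it offers.
- The arm moves only by the tool carry_out, never from a script. Its argument "steps" is a list of rows, each a list of 4 numbers: the shift along the tool's x, y, z in mm, then the turn about the tool's x in degrees. A call has 1 to 20 rows; each row is the pose to reach, as a shift and turn from the pose measured when the call began, along the tool's axes at that moment; what a row does not reach only later rows make up. A row lasts 1/8 s, in which the tool goes at most 62.5 mm and 10.7 degrees, less where a joint would pass 70% of its speed; a pose out of reach is approached as far as the arm can. A call with a gripper value outside its range is refused whole. "fingers" is the opening, from 0 (shut) to 1 (fully open), set as the call begins (left out, the last holds). The fingers move at their own pace and stop on an object; "newtons" is the grip in N (left out, the last holds). Time passes only in rows, so rows that repeat a pose let the fingers close. It gives the time, the measured TCP pose, the force and the opening at its end, in the units of the state.
- ctrl.sense(): the state, without advancing time (a new reading comes with each control period).
- ctrl.get_image(name): name is "side" or "top"; returns a dict with "frame" (480x640x3 uint8, red, green, blue), "z_map" (480x640 float32, mm along the optical axis (not along the pixel's ray), 0 where there is no reading), "mtx" (3x3 intrinsics, pixels), "R" (3x3) and "t" (3): a world point X has camera coordinates R X + t. Camera axes: x right, y down, z forward; pixel columns grow to the right and rows downward; lengths in mm; the calibration is good to about 2 mm. A picture is of the moment at which its call begins.
- ctrl.job_done(): hands the job in, once; it reports no verdict.
The state is a dict: "t": time; "joint_positions": joint angles; "qd": joint speeds; "joint_torque": joint torques, N m; "tool_pos": TCP position; "ee_rot": TCP orientation; "wrist_force": force on the tool from outside, world axes, zero at the start; "moment": the same for the moment, N m; "finger_gap": finger opening in mm.
Only numpy, scipy, OpenCV 4.12 (cv2) and the standard library are available. Lean on these libraries where they do the work, as an engineer would, in place of code of your own. Each camera call takes 0.05 s, during which the arm holds its last target.

### The job

Put the facing cutter away in the grey tool case: raise the lid past its stay's lock point and let it sink back so that the locked stay holds it open, then stand the cutter upright on the clear floor of the case. Then lift the stay's release bar slightly to free the lock, fold the knee towards the hinge and let the lid shut fully over the cutter. Leave the other things on the bench where they are.

Things in the scene. Friction and masses are not known exactly. Their poses are not given: they have to be found in the camera images.
- case: Grey steel tool case fixed to the bench, 200 (its x) x 180 (its y) x 100 mm high, walls and floor 5 mm. Origin: centre of underside, z up. -x side: front, near the handle; +x side: hinge; the folding stay is outside the +y wall. Inside, a wooden cradle with an old reamer (together 54 mm high) fills the 48 mm next to the hinge wall; the rest of the floor is clear.
- case_hinge (a point): Point on the lid's hinge line, mid-length, at the top of the hinge wall: (100, 0, 100) mm in the case frame. The lid turns about the case's y axis through it.
- lid (a joint): Lid angle, rad: 0 shut, grows as it opens. 0.8 kg: about 5 N at the handle plus 1.5 N per 0.3 rad/s (damped hinge); unheld, it sinks slowly. It stops at 1.24, the stay stretched out: pull there until 5 to 10 N more are felt, so that the knee passes straight. Let go, it sinks back to 1.10 and the locked stay holds it. Not raised to the stop, it does not lock and sinks shut.
- lid_handle (a point): Middle of the lid's grab handle: a black sleeve 16 mm thick, 84 mm long, that spins freely on a steel bar along the case's y, on two posts above the lid. With the lid shut its axis is 165 mm in front of the hinge line and 51 mm above it (45 mm above the lid's top). Open the fingers only part way, so that they clear the lid as it tilts; the grip need not turn with it.
- clear_space (a point): Centre of the case's clear floor, on its surface (5 mm above the bench), 148 mm in front of the hinge line. The floor is clear from 53 to 195 mm in front of it and 165 mm along the case's y. With the lid locked open its front edge is 91 mm in front of the hinge line and 178 mm above the rim, so the lid is about 57 mm behind a gripper over this point.
- knee (a joint): Angle of the stay's knee, rad: 0 folded (lid shut), 2.52 links in line, 2.68 at its stop, bent slightly the other way (locked shape). Links: steel, 77 and 87 mm between pins (upper one drawn out). A light spring helps it past straight. Pushing the knee without lifting first meets the catch. Once it is folded below 1.6, let go: the lid folds it on and sinks shut in about 2 s.
- upper_link (a joint): How far the stay's upper link is pushed in along itself, m: 0 drawn out, 0.010 pushed in. With the knee at 2.68 and this near 0.010 a catch at the knee locks the stay; it is free below about 0.002. The lid's weight pushes it in; lifting the release bar by about 6 N draws it out and raises the lid to about 1.23.
- release_bar (a point): Grip point on the release bar: black sleeve 16 mm thick, 46 mm long, spinning freely on a bar out of the upper link just above the knee, along the case's +y; point 56 mm outside the lid's side edge. In mm (in front of hinge line, above rim), locked: (76,36). Pinch from above; path (69,41), (66,43) lifts and frees, (60,41), (55,36), (51,24), (51,12) folds. Lid shut: (53,-39).
- cutter_mid (a point): Centre, half-way up, of the facing cutter: plain steel, toothed round head 46 mm across, 22 mm high at the foot, and a round shaft 16 mm thick above it (from 30 mm up), 76 mm high over all, standing upright (z up), 0.22 to 0.36 kg. Point 38 mm above its underside. It stands in one of three places in a row along x, left of the case, the oil can and the lug in the others.
- oil_can_mid (a point): Bystander: white round can 44 mm across, 75 mm high, upright; point at its centre.
- lug_mid (a point): Bystander: dark steel frame lug, upright tube 38 mm across and 45 mm high with a 24 mm side stub reaching 34 mm from its axis; point on its axis at half height.
- wrench: Bystander: steel spanner 160 mm long lying on the bench far left.
- screwdriver: Bystander: blue-handled screwdriver 170 mm long lying on the bench right of the case.
- headset_cup: Bystander: dark steel ring 48 mm across, 18 mm high, lying on the bench far left.
- spacer: Bystander: aluminium ring 38 mm across, 12 mm high, lying on the bench to the right, near the robot.
Not all that is in view belongs to the job. Leave any blue look-alike of the part that bears cutter_mid alone.

How it is judged (in metres and radians):
On the way, in this order (a step that is already met when the one before it is completed fails the run):
1. the lid is raised past the lock point, has sunk back on the locked stay and is let go (value of joint lid between 1 and 1.16 rad and value of joint knee above 2.55 rad and value of joint upper_link above 0.006 m and contact force between the fingers and lid below 0.3 N), for 0.3 s.
2. the cutter stands upright on the clear floor of the case, let go, the lid still held open by the stay (x of cutter_mid in the frame of case between -0.095 and 0.05 m and y of cutter_mid in the frame of case between -0.085 and 0.085 m and z of cutter_mid in the frame of case below 0.055 m and angle between cutter_mid's own z axis and vertical below 0.15 rad and contact force between the fingers and cutter below 0.2 N and value of joint lid above 1 rad), for 0.2 s.
3. the stay is lifted out of its lock (value of joint upper_link below 0.004 m and value of joint lid above 1.12 rad).
At the end, for the whole second after the job is handed in: The lid is shut (within 0.03 rad, 6 mm at its front edge) and the cutter stands at rest, upright within 0.15 rad, on the clear floor inside the case (not on the cradle) (value of joint lid below 0.03 rad and x of cutter_mid in the frame of case between -0.095 and 0.05 m and y of cutter_mid in the frame of case between -0.085 and 0.085 m and z of cutter_mid in the frame of case below 0.055 m and angle between cutter_mid's own z axis and vertical below 0.15 rad and linear speed of cutter below 0.02 m/s); the robot touches nothing.
It fails at once if another thing on the bench is moved by more than 30 mm (distance of any of oil_can_mid, lug_mid, wrench, screwdriver, headset_cup, spacer from where it was at the start of the episode above 0.03 m).
It also fails if it takes over 66 s, if anything falls off the work surface, if the arm or the gripper's body presses on something with over 40 N, if the wrist force passes 120 N, or if a joint passes its speed limit or range.

## Working session

There is one attempt and no reset: what is moved stays moved. The work goes in short steps, Python scripts to look and compute and a tool call to move; the robot and the scene stay as the last step left them, time stands still between calls to the robot, and variables do not carry over. Pictures are saved under pics/ and viewed, and the job is handed in when it is done.

Besides the shell and the picture viewer there is one more tool, called as name([rows], argument=value, ...), one row to a line, values as JSON. carry_out: Moves the arm, as the interface text tells. Its arguments: {"type":"object","properties":{"steps":{"type":"array","items":{"type":"array","items":{"type":"number"}}},"fingers":{"type":"number"},"newtons":{"type":"number"}},"required":["steps"]}

```bash
mkdir -p pics; python3 - <<'E'
from rig import ctrl
import cv2,numpy as np
s=ctrl.sense();print(s)
for n in("top","side"):
    d=ctrl.get_image(n);cv2.imwrite(f"pics/{n}0.png",d["frame"][:,:,::-1]);np.savez(f"{n}0.npz",**d);print(n,d["mtx"],d["R"],d["t"])
E
```

```text
{'t': 0.0, 'joint_positions': array([ 1.13188740e+00,  8.79429747e-02,  1.37223736e+00, -7.29901161e-06,
        1.68358585e+00, -1.03108186e-01]), 'qd': array([ 0.00078321,  0.0004944 , -0.00078133,  0.0002095 , -0.00018428,
        0.00056677]), 'joint_torque': array([ 2.04451262e-04, -3.40179420e+01, -3.02428687e+01,  7.18986872e-02,
        3.29064194e-02, -1.78091786e-04]), 'tool_pos': array([181.01830377, 518.7834419 , 204.31931823]), 'ee_rot': array([ 0.26188175,  1.55526123, -0.26518733]), 'wrist_force': array([-0.54081243,  0.1064087 , -0.08887303]), 'moment': array([-0.02546521, -0.02138187,  0.01056312]), 'finger_gap': 93.88348519400118}
top [[480.40156504   0.         315.08217563]
 [  0.         480.40156504 243.44265057]
 [  0.           0.           1.        ]] [[ 0.01398932 -0.99990049 -0.0018172 ]
 [-0.9806824  -0.01336579 -0.19514967]
 [ 0.19510596  0.00451211 -0.98077179]] [ -15.30582091  513.57633521 1284.52902465]
side [[513.29044613   0.         318.80225513]
 [  0.         513.29044613 234.4702537 ]
 [  0.           0.           1.        ]] [[-0.99578491 -0.09167545  0.00283375]
 [-0.05058863  0.52320117 -0.85070637]
 [ 0.07650627 -0.84726392 -0.52563357]] [ 507.01611894  120.91396336 1354.80095251]
```

```bash
ls -la .
```

```text
total 4220
drwxr-xr-x  3 agent agent    4096 Dec  6 15:58 .
drwxr-xr-x 23 root  root     4096 Dec  6 15:58 ..
drwxr-xr-x  2 agent agent    4096 Dec  6 15:58 pics
-rw-r--r--  1 agent agent 2151780 Dec  6 15:58 side0.npz
-rw-r--r--  1 agent agent 2151780 Dec  6 15:58 top0.npz
```

View pics/top0.png

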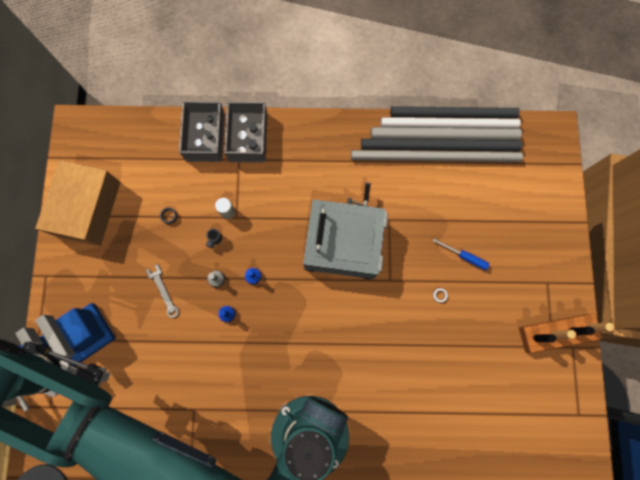

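View pics/side0.png

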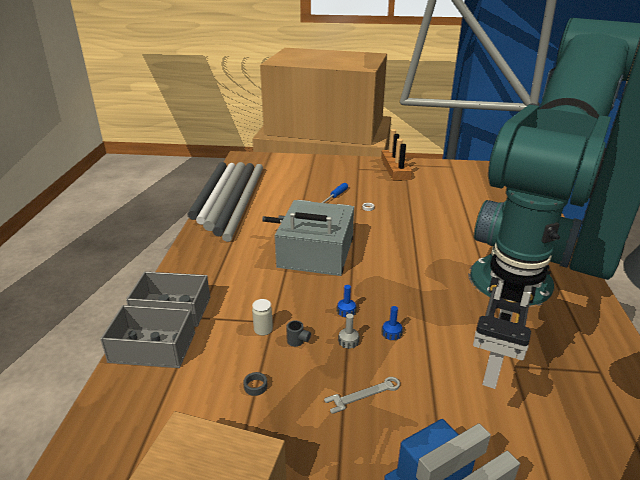

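Top view: case at (345,238), with the handle on its left edge (321,230) and the release bar at (366,190). The row left of it holds the can (224,206), the lug (213,238) and a grey cutter (216,278). Blue look-alikes stand at (253,276) and (227,314). Next I'll zoom in on both areas.

```bash
cat > h.py <<'E'
import numpy as np,cv2
from scipy.spatial.transform import Rotation as Ro
def load(n): return dict(np.load(n))
def world(d):
    z=d["z_map"].astype(float);v,u=np.mgrid[:480,:640];K=d["mtx"]
    c=np.stack([(u-K[0,2])/K[0,0]*z,(v-K[1,2])/K[1,1]*z,z],-1)
    w=(c-d["t"])@d["R"]; w[z==0]=np.nan; return w
def crop(d,u0,v0,u1,v1,k,fn):
    cv2.imwrite(fn,cv2.resize(d["frame"][v0:v1,u0:u1,::-1],None,fx=k,fy=k,interpolation=cv2.INTER_CUBIC))
def proj(d,X):
    c=d["R"]@np.asarray(X,float)+d["t"];p=d["mtx"]@c;return p[:2]/p[2]
def ray(d,u,v,h):
    r=d["R"].T@np.linalg.inv(d["mtx"])@[u,v,1];o=-d["R"].T@d["t"];return o+r*(h-o[2])/r[2]
E
python3 - <<'E'
from h import *
t=load("top0.npz");s=load("side0.npz")
crop(t,295,175,395,285,5,"pics/tc.png");crop(t,190,190,290,330,4,"pics/tcut.png");crop(s,250,190,410,360,4,"pics/sc.png")
for n,d in(("top",t),("side",s)):
    w=world(d)
    for name,(cx,cy) in dict(case=(360,420)).items():pass
    m=(w[...,2]>104)&(w[...,2]<110)&(w[...,0]>250)&(w[...,0]<600)&(abs(w[...,1]+70)<250)
    P=w[m];print(n,"lidtop",m.sum(),P.mean(0),cv2.minAreaRect(P[:,:2].astype(np.float32)),np.median(P[:,2]))
    m=(w[...,2]>135)&(w[...,2]<170)&(w[...,0]>250)&(w[...,0]<600)&(abs(w[...,1]+70)<250)
    P=w[m];print(n,"handle",m.sum(),P.mean(0),cv2.minAreaRect(P[:,:2].astype(np.float32)),P[:,2].max())
t_=world(t);s_=world(s)
for (u,v) in[(216,278),(216,276),(253,276),(213,238),(224,206),(366,190),(367,186)]:print(u,v,t_[v,u])
for (u,v) in[(349,316),(349,335)]:print(u,v,s_[v,u])
E
```

```text
top lidtop 3247 [514.22438169 -94.63450239 107.06159047] ((522.7794799804688, -91.38941955566406), (207.4685821533203, 178.3802032470703), 83.05608367919922) 107.12691783415907
top handle 239 [530.35527227 -23.25866313 156.18296467] ((531.1817016601562, -23.221120834350586), (15.994406700134277, 107.52944946289062), 82.91619873046875) 163.69243758897088
side lidtop 1741 [513.13463924 -78.30941338 107.23261541] ((523.389404296875, -86.13946533203125), (210.3185272216797, 174.75852966308594), 82.9419937133789) 107.27430568759488
side handle 263 [534.51839844 -18.04764041 152.71755188] ((535.1209106445312, -19.505990982055664), (18.79755401611328, 109.22291564941406), 83.36300659179688) 162.53012971405263
216 278 [413.61347945 262.24292202  49.406649  ]
216 276 [418.5477679  261.57107996  54.00603416]
253 276 [420.25154086 160.64844791  51.5688808 ]
213 238 [526.50543751 277.69678568  44.89937056]
224 206 [611.63833096 245.84461143  73.53509571]
366 190 [ 665.55530951 -149.08859224   66.19398317]
367 186 [ 677.04096345 -151.8864168    67.06002486]
349 316 [418.39857472 270.76371134  75.0411072 ]
349 335 [416.43086072 280.64293247  28.97648685]
```

View pics/tc.png

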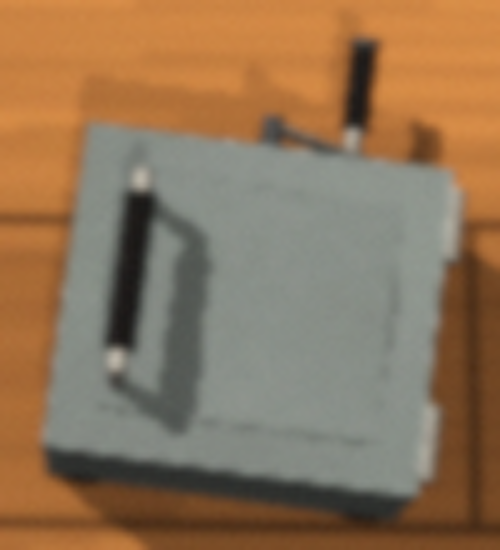

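View pics/tcut.png

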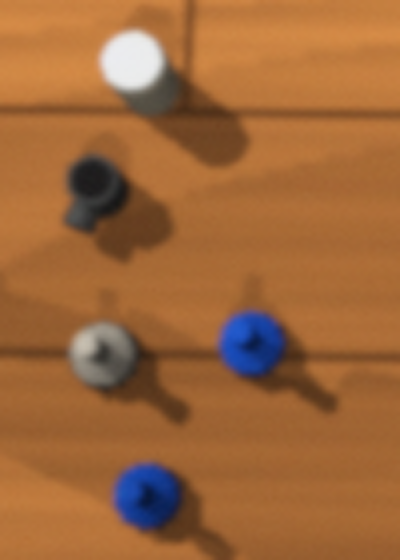

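View pics/sc.png

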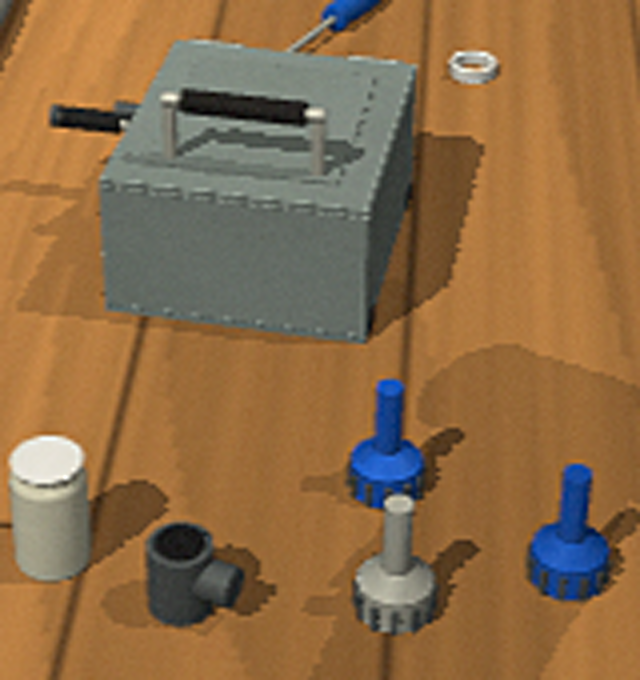

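```bash
python3 - <<'E'
from h import *
t=load("top0.npz");s=load("side0.npz")
f=lambda x,y:(295+(x-2)/5,175+(y-2)/5)
g=lambda x,y:(250+(x-1.5)/4,190+(y-1.5)/4)
q=lambda x,y:(190+(x-1.5)/4,190+(y-1.5)/4)
a=ray(t,*f(141,192),151);b=ray(t,*f(121,350),151);print("sleeve top",a,b,(a+b)/2,np.linalg.norm(a-b),np.degrees(np.arctan2(*(a-b)[[1,0]])))
a=ray(s,*g(182,103),151);b=ray(s,*g(307,109),151);print("sleeve side",a,b,(a+b)/2,np.linalg.norm(a-b),np.degrees(np.arctan2(*(a-b)[[1,0]])))
C=[ray(t,*f(*p),106) for p in[(90,125),(45,445),(415,495),(455,172)]]
for c in C:print(c)
print("lid centre",sum(C)/4)
for i in range(4):
    e=C[(i+1)%4]-C[i];print(np.linalg.norm(e),np.degrees(np.arctan2(e[1],e[0])))
print("cutter", ray(t,*q(96,344),76),ray(s,*g(398,501),76))
w=world(t);m=(w[...,2]>10)&(w[...,2]<80)&(abs(w[...,0]-415)<40)&(abs(w[...,1]-265)<40);P=w[m];print(m.sum(),P.min(0),P.max(0))
w=world(s);m=(w[...,2]>10)&(w[...,2]<80)&(abs(w[...,0]-415)<40)&(abs(w[...,1]-265)<40);P=w[m];print(m.sum(),P.min(0),P.max(0))
print("bar end",ray(t,*f(365,40),61),ray(t,*f(354,128),61))
print(Ro.from_rotvec([.26188175,1.55526,-.265187]).as_matrix())
E
```

```text
sleeve top [574.69150525 -27.5999577  151.        ] [490.86669684 -18.25051916 151.        ] [532.77910104 -22.92523843 151.        ] 84.3445938114134 -6.36420750798323
sleeve side [574.04707768 -25.42091312 151.        ] [492.16035642 -25.43969109 151.        ] [533.10371705 -25.43030211 151.        ] 81.88672341297774 0.013138863233044992
[ 6.23789792e+02 -4.33731882e-02  1.06000000e+02]
[448.05621101  21.08031258 106.        ]
[ 424.15202807 -173.88444387  106.        ]
[ 600.09401207 -197.47344233  106.        ]
lid centre [524.02301067 -87.5802367  106.        ]
176.99859159176927 173.14576665522853
196.42470877262616 -96.99001765021461
177.51626005808117 -7.636256084490392
198.84698179005713 83.15603326920082
cutter [416.6904967  263.37297277  76.        ] [418.26810636 268.13891908  76.        ]
211 [394.7209566  246.41557839  10.05311795] [440.41825772 290.81328404  78.89937424]
391 [396.16914746 251.64902209  10.64221174] [441.113427   295.59584862  79.49768913]
bar end [ 689.09352526 -154.29896457   61.        ] [ 637.33136245 -147.74670059   61.        ]
[[-9.15823330e-04  3.29524933e-01  9.44146429e-01]
 [-1.97059429e-03  9.44144397e-01 -3.29526135e-01]
 [-9.99997639e-01 -2.16231729e-03 -2.15309515e-04]]
```

carry_out([
  [0,-12,16,-1],
  [0,-36,46,-2],
  [0,-70,90,-3],
  [0,-108,139,-4],
  [0,-148,190,-5],
  [0,-188,242,-6],
  [0,-228,294,-7],
  [0,-268,345,-8],
  [0,-305,393,-9],
  [0,-338,435,-10],
  [0,-366,471,-11],
  [0,-386,497,-12],
  [0,-397,511,-12.2],
  [0,-397,511,-12.2],
  [0,-397,511,-12.2],
  [0,-397,511,-12.2],
], fingers=0.5)

```text
t: 2.1
tool_pos: [532.3, -23.2, 205.4]
ee_rot: [0.094, 1.569, -0.096]
wrist_force: [-0.1, -0.4, -0.4]
finger_gap: 46.9
```

```bash
cat > st.py <<'E'
from rig import ctrl
from h import *
import sys
s=ctrl.sense();M=Ro.from_rotvec(s["ee_rot"]).as_matrix()
print("t",s["t"],"pos",s["tool_pos"].round(1),"F",s["wrist_force"].round(2),"gap",round(s["finger_gap"],1),"j",s["joint_positions"].round(2));print(M.round(4))
C=np.array([524.3,-88.3,0]);a=np.radians(-97);X=np.array([np.cos(a),np.sin(a),0]);Y=np.array([-np.sin(a),np.cos(a),0])
g=s["tool_pos"]+19*M[:,0]*-1
r=g-C; print("grasp case: front-of-hinge %.1f y %.1f above rim %.1f"%(100-r@X,r@Y,g[2]-100))
E
cat > v.py <<'E'
from rig import ctrl
from h import *
import sys
tag=sys.argv[1]
for n in("top","side"):
    d=ctrl.get_image(n);np.savez(f"{n}{tag}.npz",**d);cv2.imwrite(f"pics/{n}{tag}.png",d["frame"][:,:,::-1])
E
python3 st.py;python3 v.py 1;python3 -c "
from h import *
crop(load('side1.npz'),250,130,410,290,4,'pics/s1c.png')"
```

```text
t 2.1 pos [532.3 -23.2 205.4] F [-0.1  -0.42 -0.36] gap 46.9 j [-0.15  0.05  1.41 -0.    1.68 -1.6 ]
[[-5.000e-04  1.209e-01  9.927e-01]
 [-1.600e-03  9.927e-01 -1.209e-01]
 [-1.000e+00 -1.600e-03 -3.000e-04]]
grasp case: front-of-hinge 165.6 y -0.0 above rim 124.4
```

View pics/s1c.png

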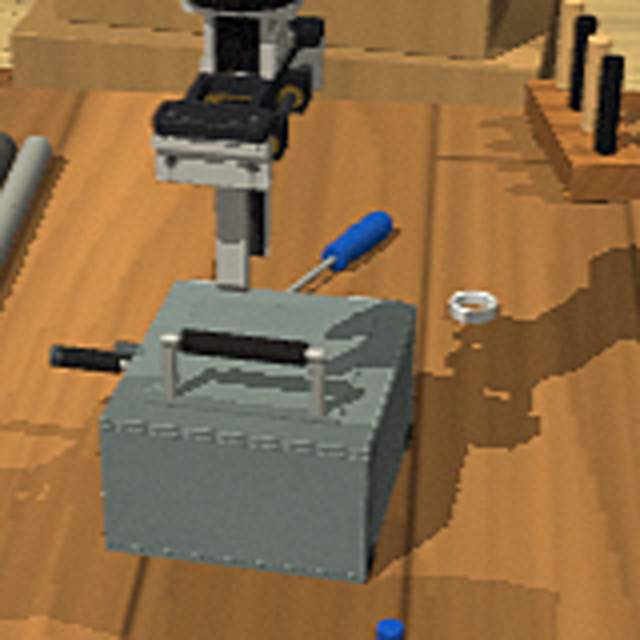

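The gripper hangs over the handle sleeve, which sits at about (245,345) in the crop. I'll go down and grip.

carry_out([
  [12,0,0,0],
  [30,0,0,0],
  [50,0,0,0],
  [65,0,0,0],
  [72,0,0,0],
  [73,0,0,0],
  [73,0,0,0],
])

```text
t: 3.08
tool_pos: [532.8, -23.7, 133.1]
ee_rot: [0.094, 1.568, -0.097]
wrist_force: [0.6, 0.5, -0.0]
finger_gap: 47.2
```

carry_out([
  [0,0,0,0],
  [0,0,0,0],
  [0,0,0,0],
  [0,0,0,0],
  [0,0,0,0],
  [0,0,0,0],
], fingers=0.0, newtons=30)

```text
t: 3.82
tool_pos: [533.1, -22.1, 133.3]
ee_rot: [0.096, 1.567, -0.094]
wrist_force: [1.6, 5.6, 0.4]
finger_gap: 15.2
```

```bash
python3 st.py; python3 - <<'E'
import numpy as np
a0=np.arctan2(51,165);r=np.hypot(51,165)
for L in np.arange(0,1.32,.04):
    print("%.2f front-shift(+y tool is front) up: x=%.1f y=%.1f"%(L,-(r*np.sin(a0+L)-51),(r*np.cos(a0+L)-165)))
E
```

```text
t 3.825 pos [533.1 -22.1 133.3] F [1.62 5.62 0.43] gap 15.2 j [-0.15  0.07  1.53  0.    1.54 -1.6 ]
[[ 0.0017  0.1203  0.9927]
 [ 0.001   0.9927 -0.1203]
 [-1.      0.0012  0.0016]]
grasp case: front-of-hinge 166.8 y 0.7 above rim 52.3
0.00 front-shift(+y tool is front) up: x=-0.0 y=0.0
0.04 front-shift(+y tool is front) up: x=-6.6 y=-2.2
0.08 front-shift(+y tool is front) up: x=-13.0 y=-4.6
0.12 front-shift(+y tool is front) up: x=-19.4 y=-7.3
0.16 front-shift(+y tool is front) up: x=-25.6 y=-10.2
0.20 front-shift(+y tool is front) up: x=-31.8 y=-13.4
0.24 front-shift(+y tool is front) up: x=-37.8 y=-16.9
0.28 front-shift(+y tool is front) up: x=-43.6 y=-20.5
0.32 front-shift(+y tool is front) up: x=-49.3 y=-24.4
0.36 front-shift(+y tool is front) up: x=-54.9 y=-28.5
0.40 front-shift(+y tool is front) up: x=-60.2 y=-32.9
0.44 front-shift(+y tool is front) up: x=-65.4 y=-37.4
0.48 front-shift(+y tool is front) up: x=-70.4 y=-42.2
0.52 front-shift(+y tool is front) up: x=-75.2 y=-47.2
0.56 front-shift(+y tool is front) up: x=-79.9 y=-52.3
0.60 front-shift(+y tool is front) up: x=-84.3
[... 266 characters left out ...]
: x=-102.9 y=-86.6
0.84 front-shift(+y tool is front) up: x=-105.9 y=-92.8
0.88 front-shift(+y tool is front) up: x=-108.7 y=-99.2
0.92 front-shift(+y tool is front) up: x=-111.2 y=-105.6
0.96 front-shift(+y tool is front) up: x=-113.4 y=-112.1
1.00 front-shift(+y tool is front) up: x=-115.4 y=-118.8
1.04 front-shift(+y tool is front) up: x=-117.1 y=-125.5
1.08 front-shift(+y tool is front) up: x=-118.6 y=-132.2
1.12 front-shift(+y tool is front) up: x=-119.7 y=-139.0
1.16 front-shift(+y tool is front) up: x=-120.6 y=-145.9
1.20 front-shift(+y tool is front) up: x=-121.3 y=-152.7
1.24 front-shift(+y tool is front) up: x=-121.6 y=-159.6
1.28 front-shift(+y tool is front) up: x=-121.7 y=-166.6
```

carry_out([
  [-6.6,-2.2,0,0],
  [-16,-6,0,0],
  [-25.6,-10.2,0,0],
  [-34.8,-15.1,0,0],
  [-43.6,-20.5,0,0],
  [-52.1,-26.4,0,0],
  [-60.2,-32.9,0,0],
  [-67.9,-39.8,0,0],
  [-75.2,-47.2,0,0],
  [-82.1,-55,0,0],
  [-88.4,-63.1,0,0],
  [-94.3,-71.7,0,0],
  [-99.6,-80.5,0,0],
  [-102.9,-86.6,0,0],
])

```text
t: 5.58
tool_pos: [522.5, -107.9, 236.2]
ee_rot: [0.096, 1.567, -0.093]
wrist_force: [1.9, 4.2, -2.4]
finger_gap: 14.8
```

```bash
sed -i 's/-88.3,0/-86.5,0/' st.py; python3 st.py; python3 - <<'E'
from h import *
E
python3 v.py 2; python3 -c "
from h import *
crop(load('side2.npz'),240,100,420,280,4,'pics/s2c.png')"
```

```text
t 5.575 pos [ 522.5 -107.9  236.2] F [ 1.9   4.16 -2.42] gap 14.8 j [-0.31  0.05  1.35  0.    1.74 -1.76]
[[ 0.0015  0.1199  0.9928]
 [ 0.0021  0.9928 -0.1199]
 [-1.      0.0023  0.0013]]
grasp case: front-of-hinge 78.5 y 0.8 above rim 155.2
```

View pics/s2c.png

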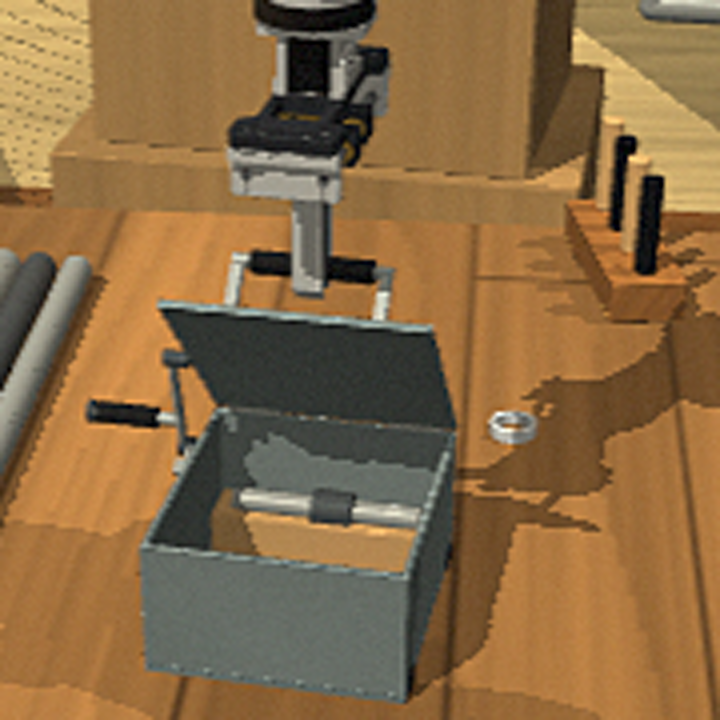

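The lid is at about 0.80 rad and follows the grip. I'll go on to about 1.2.

carry_out([
  [-4,-8,0,0],
  [-7.5,-16,0,0],
  [-10.5,-25.5,0,0],
  [-13,-35,0,0],
  [-15.2,-45.5,0,0],
  [-16.8,-55,0,0],
  [-17.8,-63,0,0],
  [-18.2,-66,0,0],
  [-18.2,-66,0,0],
])

```text
t: 6.8
tool_pos: [514.1, -175.2, 254.7]
ee_rot: [0.096, 1.567, -0.097]
wrist_force: [0.8, 1.4, -2.4]
finger_gap: 14.4
```

```bash
python3 st.py
```

```text
t 6.8 pos [ 514.1 -175.2  254.7] F [ 0.81  1.38 -2.37] gap 14.4 j [-0.43  0.07  1.3  -0.    1.78 -1.88]
[[ 1.400e-03  1.221e-01  9.925e-01]
 [-8.000e-04  9.925e-01 -1.221e-01]
 [-1.000e+00 -6.000e-04  1.500e-03]]
grasp case: front-of-hinge 10.8 y 0.7 above rim 173.7
```

carry_out([
  [0,-2,0,0],
  [0,-4,0,0],
  [0,-6,0,0],
  [0,-8,0,0],
  [0,-8,0,0],
])

```text
t: 7.42
tool_pos: [513.4, -181.0, 254.9]
ee_rot: [0.097, 1.567, -0.092]
wrist_force: [1.2, 7.8, -0.5]
finger_gap: 14.9
```

carry_out([
  [0,-3.5,0,0],
  [0,-4,0,0],
  [0,-4,0,0],
])

```text
t: 7.8
tool_pos: [513.4, -181.4, 255.0]
ee_rot: [0.1, 1.567, -0.084]
wrist_force: [2.1, 9.8, -0.1]
finger_gap: 15.5
```

```bash
python3 st.py; python3 v.py 3; python3 -c "
from h import *
crop(load('side3.npz'),240,100,420,280,4,'pics/s3c.png')
crop(load('top3.npz'),300,150,430,290,4,'pics/t3c.png')"
```

```text
t 7.8 pos [ 513.4 -181.4  255. ] F [ 2.06  9.82 -0.07] gap 15.5 j [-0.45  0.07  1.29  0.01  1.78 -1.9 ]
[[ 0.0026  0.1166  0.9932]
 [ 0.0101  0.9931 -0.1166]
 [-0.9999  0.0103  0.0014]]
grasp case: front-of-hinge 4.3 y 0.7 above rim 174.0
```

View pics/s3c.png

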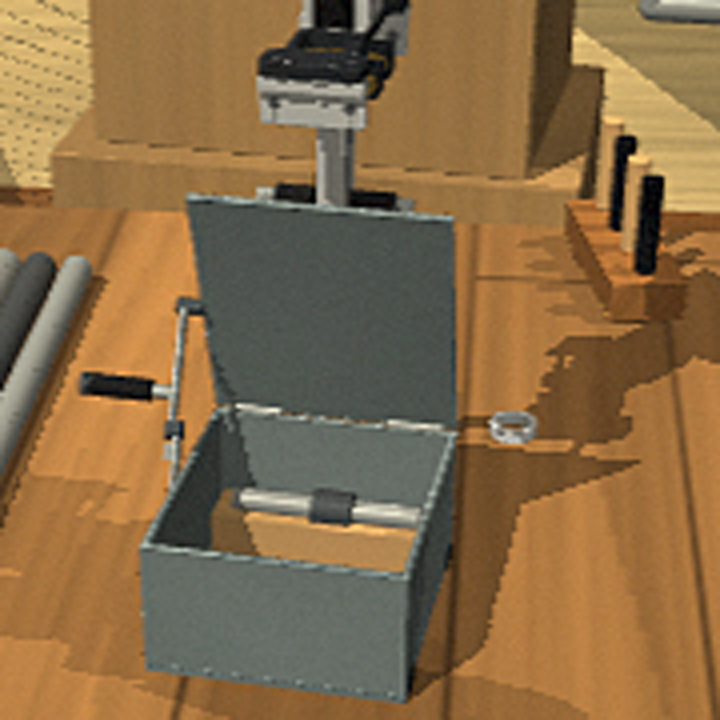

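The stay looks stretched, with about 8 N felt on top. I'll let it sink back while still holding it.

carry_out([
  [0,3,0,0],
  [0.3,6,0,0],
  [0.6,9,0,0],
  [0.9,12,0,0],
  [1.3,15,0,0],
  [1.8,18,0,0],
  [2.2,21,0,0],
  [2.2,21,0,0],
])

```text
t: 8.9
tool_pos: [516.0, -159.9, 253.1]
ee_rot: [0.1, 1.566, -0.083]
wrist_force: [1.6, 1.8, 0.2]
finger_gap: 15.2
```

```bash
python3 st.py
```

```text
t 8.9 pos [ 516.  -159.9  253.1] F [1.61 1.83 0.23] gap 15.2 j [-0.41  0.06  1.3   0.01  1.78 -1.87]
[[ 0.003   0.1159  0.9933]
 [ 0.0106  0.9932 -0.1159]
 [-0.9999  0.0109  0.0018]]
grasp case: front-of-hinge 25.9 y 0.7 above rim 172.1
```

carry_out([
  [0,2,0,0],
  [0,3,0,0],
  [0,3,0,0],
  [0,3,0,0],
  [0,3,0,0],
], fingers=0.5)

```text
t: 9.52
tool_pos: [516.3, -157.1, 253.1]
ee_rot: [0.1, 1.567, -0.083]
wrist_force: [0.0, -0.8, 0.2]
finger_gap: 46.9
```

carry_out([
  [-8,0,0,0],
  [-25,0,0,0],
  [-45,0,0,0],
  [-60,0,0,0],
  [-60,0,0,0],
])

```text
t: 10.15
tool_pos: [516.8, -158.0, 315.4]
ee_rot: [0.099, 1.563, -0.084]
wrist_force: [-0.1, 0.2, -0.8]
finger_gap: 46.9
```

```bash
python3 st.py; python3 v.py 4; python3 -c "
from h import *
crop(load('side4.npz'),240,100,420,280,4,'pics/s4c.png')"
```

```text
t 10.15 pos [ 516.8 -158.   315.4] F [-0.14  0.17 -0.84] gap 46.9 j [-0.41  0.07  1.18  0.01  1.9  -1.86]
[[ 0.0066  0.116   0.9932]
 [ 0.009   0.9932 -0.1161]
 [-0.9999  0.0097  0.0056]]
grasp case: front-of-hinge 27.9 y 1.2 above rim 234.4
```

View pics/s4c.png

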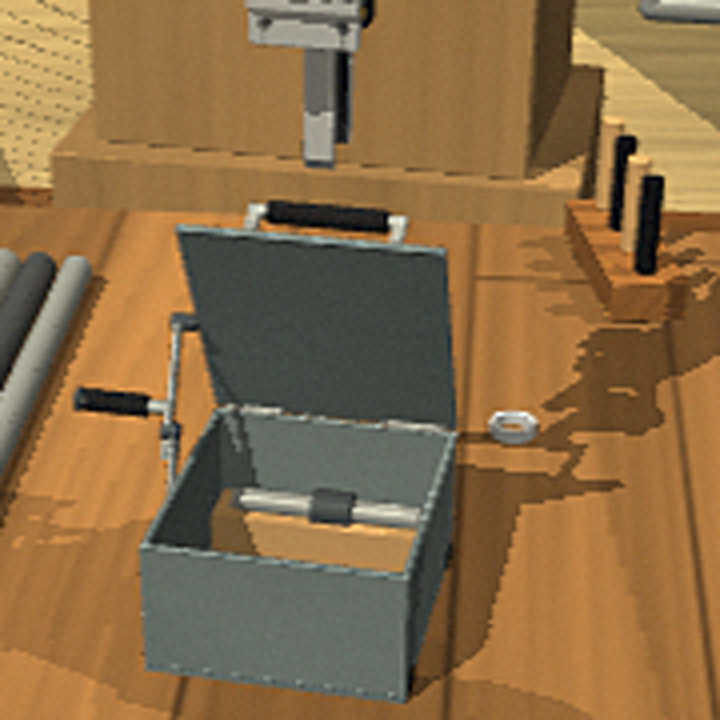

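The lid rests on the stay with the gripper clear. Next I'll go over the grey cutter and turn the jaws along the case's y.

carry_out([
  [0,14,-5,2],
  [0,42,-15,10],
  [0,84,-30,20],
  [0,130,-47,30],
  [0,178,-64,40],
  [0,226,-81,50],
  [20,272,-98,60],
  [45,316,-114,70],
  [70,355,-128,80],
  [95,388,-140,88],
  [110,406,-146,90.2],
  [115,411,-148,90.2],
  [115,411,-148,90.2],
  [115,411,-148,90.2],
], fingers=0.6)

```text
t: 12.0
tool_pos: [417.8, 268.3, 203.0]
ee_rot: [1.308, 1.155, -1.29]
wrist_force: [0.2, 0.7, 0.1]
finger_gap: 56.8
```

```bash
python3 st.py; python3 v.py 5; python3 -c "
from h import *
crop(load('side5.npz'),270,220,430,360,5,'pics/s5c.png')"
```

```text
t 12.0 pos [417.8 268.3 203. ] F [0.18 0.69 0.11] gap 56.8 j [ 0.45 -0.04  1.5   0.01  1.67  0.57]
[[ 0.0041  0.9927 -0.1203]
 [ 0.0109 -0.1203 -0.9927]
 [-0.9999  0.0028 -0.0113]]
grasp case: front-of-hinge 438.9 y -149.0 above rim 122.0
```

View pics/s5c.png

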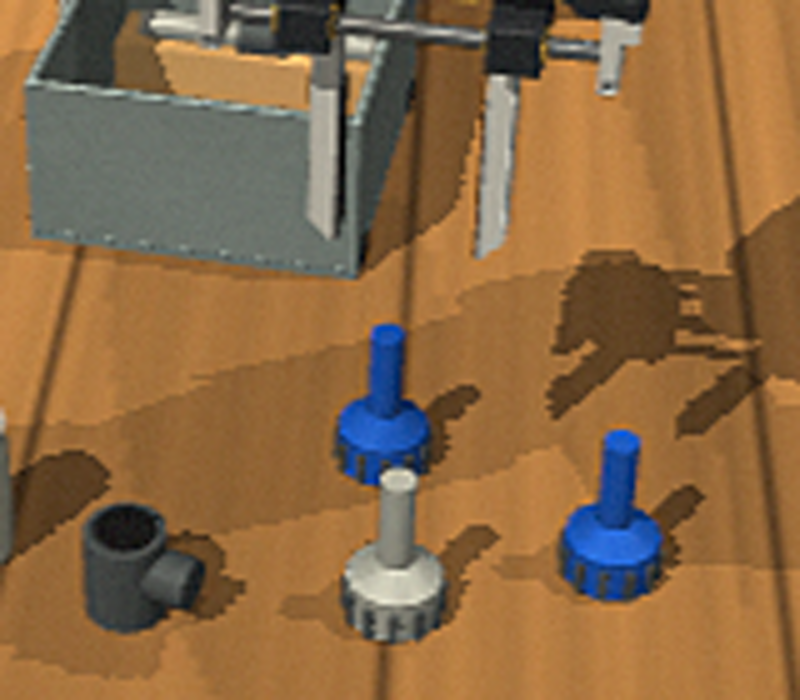

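View pics/side5.png

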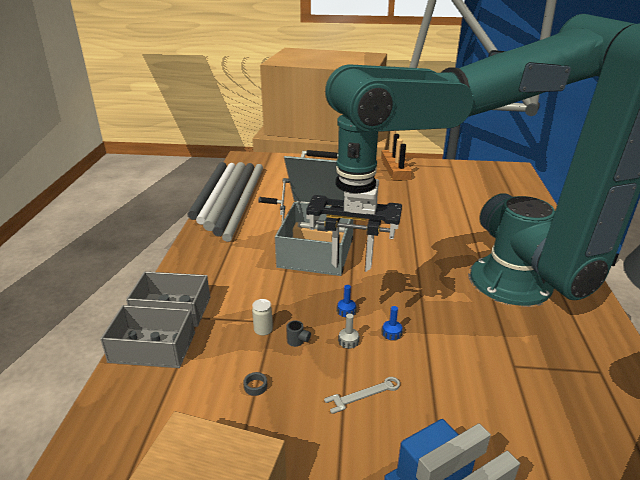

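```bash
python3 - <<'E'
from h import *
ims=[]
for n,(u0,v0) in(("top0",(190,245)),("side0",(315,300))):
    d=load(n+".npz");k=8
    im=cv2.resize(d["frame"][v0:v0+60,u0:u0+60,::-1],None,fx=k,fy=k,interpolation=cv2.INTER_CUBIC)
    for r,h in((8,76),(23,0),(23,22)):
        pts=[((proj(d,(418+r*np.cos(a),267+r*np.sin(a),h))-[u0,v0])*k+k/2-.5) for a in np.linspace(0,6.28,40)]
        cv2.polylines(im,[np.int32(pts)],True,(0,0,255),1)
    ims.append(im[:,:400])
cv2.imwrite("pics/ov.png",np.hstack(ims))
E
```

```text
(no output)
```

View pics/ov.png

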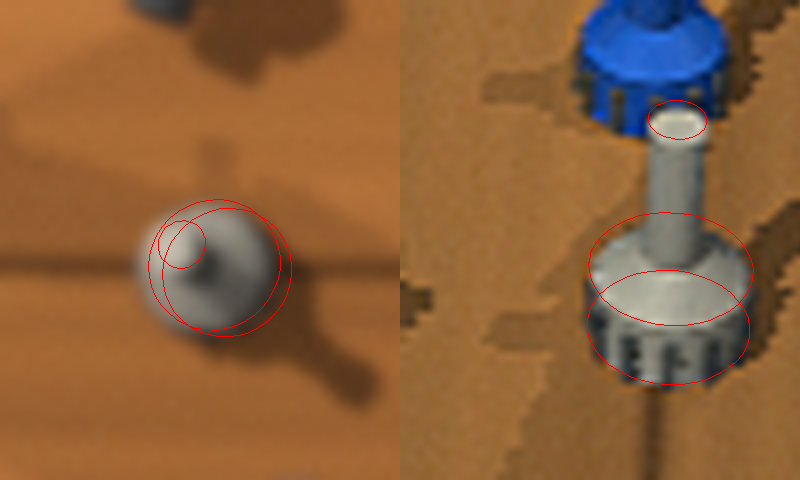

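Grey cutter candidate at side (349,330). The blue look-alikes are at (347,303) and (392,325), and the can and lug at (262,317) and (297,333). The grey one is plain steel, stands in the row and matches the model overlay to about 2 mm, so I'll grip it.

carry_out([
  [12,0,0,0],
  [40,0,0,0],
  [75,0,0,0],
  [110,0,0,0],
  [140,0,0,0],
  [158,0,0,0],
  [165,0,0,0],
  [165,0,0,0],
])

```text
t: 13.1
tool_pos: [418.5, 269.9, 37.9]
ee_rot: [1.308, 1.155, -1.29]
wrist_force: [0.4, 0.1, -0.3]
finger_gap: 56.3
```

carry_out([
  [0,0,0,0],
  [0,0,0,0],
  [0,0,0,0],
  [0,0,0,0],
  [0,0,0,0],
  [0,0,0,0],
  [0,0,0,0],
], fingers=0.0, newtons=35)

```text
t: 13.98
tool_pos: [418.1, 270.0, 37.8]
ee_rot: [1.307, 1.156, -1.291]
wrist_force: [-2.7, 0.7, 1.7]
finger_gap: 14.5
```

```bash
python3 st.py; python3 v.py 6; python3 -c "
from h import *
crop(load('side6.npz'),270,220,430,360,5,'pics/s6c.png')"
```

```text
t 13.975 pos [418.1 270.   37.8] F [-2.73  0.66  1.74] gap 14.5 j [0.45 0.06 1.74 0.01 1.33 0.57]
[[ 0.0029  0.9927 -0.1208]
 [ 0.0108 -0.1208 -0.9926]
 [-0.9999  0.0016 -0.0111]]
grasp case: front-of-hinge 440.6 y -148.9 above rim -43.2
```

View pics/s6c.png

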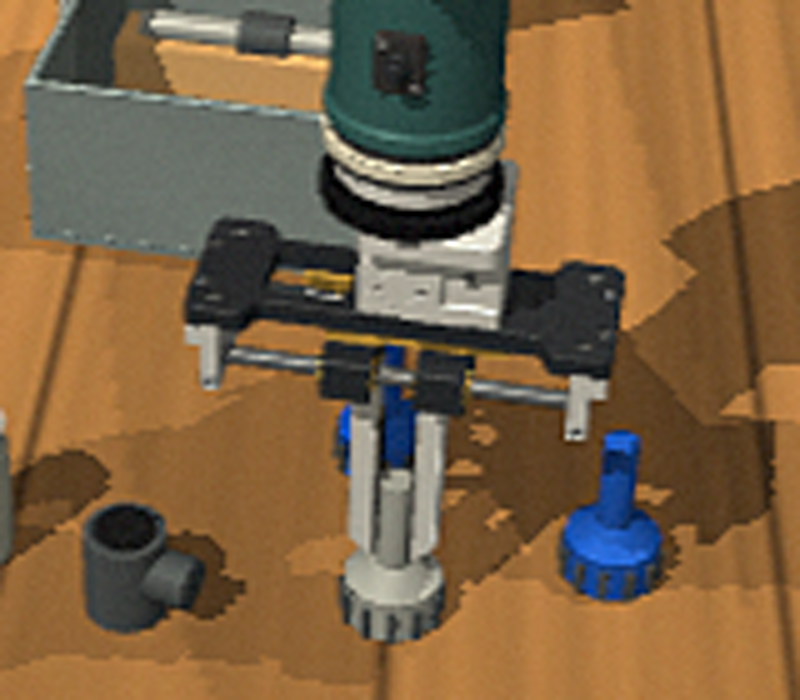

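carry_out([
  [-10,0,0,0],
  [-30,0,0,0],
  [-60,0,0,0],
  [-95,2,4,0],
  [-122,8,15,0],
  [-136,20,38,0],
  [-140,36,70,0],
  [-140,55,107,0],
  [-140,75,146,0],
  [-140,95,185,0],
  [-140,113,220,0],
  [-140,128,250,0],
  [-140,140,272,0],
  [-140,147,286,0],
  [-140,148.5,289,0],
  [-140,148.5,289,0],
  [-140,148.5,289,0],
])

```text
t: 16.2
tool_pos: [529.9, -35.5, 175.0]
ee_rot: [1.307, 1.157, -1.29]
wrist_force: [0.2, -0.4, -3.7]
finger_gap: 14.8
```

```bash
python3 st.py; python3 v.py 7; python3 -c "
from h import *
crop(load('side7.npz'),230,90,430,290,3,'pics/s7c.png')
crop(load('top7.npz'),270,160,420,300,4,'pics/t7c.png')"
```

```text
t 16.2 pos [529.9 -35.5 175. ] F [ 0.24 -0.43 -3.69] gap 14.8 j [-0.18  0.05  1.47  0.01  1.62 -0.06]
[[ 0.003   0.9928 -0.1196]
 [ 0.0112 -0.1197 -0.9928]
 [-0.9999  0.0017 -0.0115]]
grasp case: front-of-hinge 151.1 y -0.6 above rim 94.0
```

View pics/s7c.png

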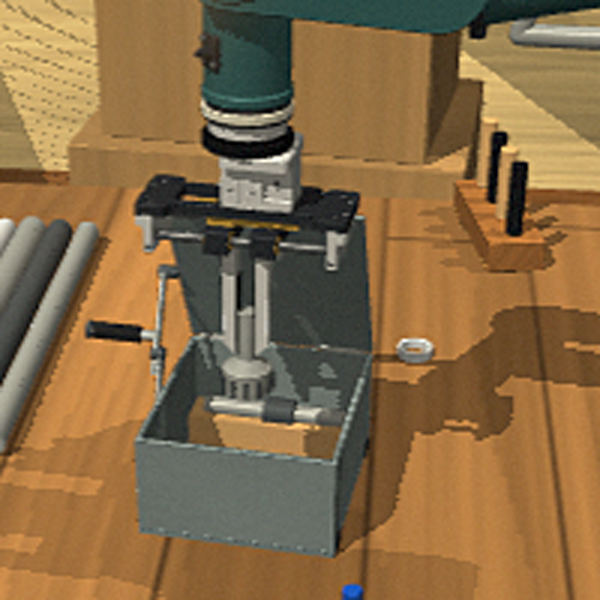

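View pics/t7c.png

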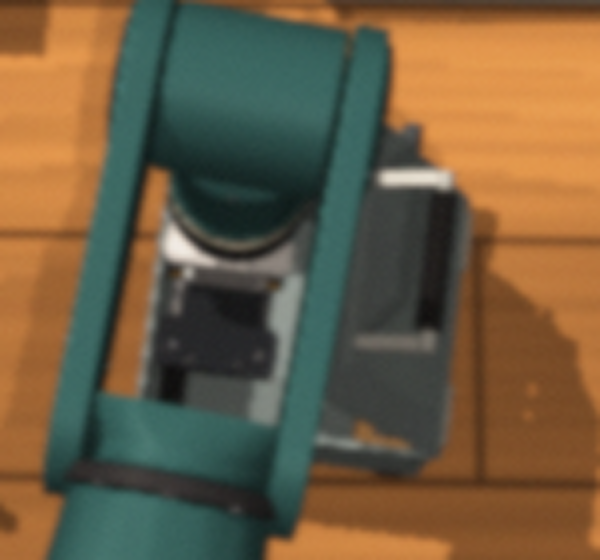

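Before lowering, I'll check the clearance of the forearm against the open lid.

```bash
python3 - <<'E'
from h import *
C=np.array([524.3,-86.5,0]);a=np.radians(-97);X=np.array([np.cos(a),np.sin(a),0]);Y=np.array([-np.sin(a),np.cos(a),0])
for n in("top7","side7"):
    w=world(load(n+".npz"));r=w-C
    f=100-r@X;y=r@Y;z=w[...,2]
    for lo in range(240,720,40):
        m=(z>lo)&(z<=lo+40)&(abs(y)<150)&(f>-60)&(f<300)
        if m.sum()>3:print(n,lo,m.sum(),"front min %.0f p2 %.0f max %.0f"%(f[m].min(),np.percentile(f[m],2),f[m].max()), "y %.0f..%.0f"%(y[m].min(),y[m].max()))
E
```

```text
top7 240 785 front min 21 p2 22 max 83 y -90..88
top7 280 663 front min 24 p2 115 max 182 y -90..41
top7 320 105 front min 115 p2 116 max 180 y -85..-24
top7 360 290 front min 111 p2 114 max 185 y -43..1
top7 400 189 front min 113 p2 116 max 182 y -38..-8
top7 440 101 front min 120 p2 122 max 176 y -38..-21
top7 480 235 front min 104 p2 105 max 195 y -141..38
top7 520 1790 front min 84 p2 88 max 211 y -150..40
top7 560 2326 front min 87 p2 92 max 209 y -146..28
side7 240 383 front min 22 p2 33 max 186 y -88..89
side7 280 1242 front min 85 p2 121 max 189 y -88..89
side7 320 383 front min 124 p2 137 max 187 y -41..18
side7 360 522 front min 119 p2 134 max 190 y -41..38
side7 400 498 front min 142 p2 150 max 188 y -36..36
side7 440 476 front min 148 p2 153 max 207 y -131..33
side7 480 1427 front min 196 p2 201 max 217 y -150..44
side7 520 2193 front min 97 p2 106 max 216 y -150..44
side7 560 541 front min 91 p2 96 max 212 y -126..26
```

carry_out([
  [10,0,0,0],
  [30,0,0,0],
  [55,0,0,0],
  [80,0,0,0],
  [102,0,0,0],
  [117,0,0,0],
  [124,0,0,0],
  [125,0,0,0],
  [125,0,0,0],
])

```text
t: 17.42
tool_pos: [531.1, -34.3, 51.0]
ee_rot: [1.307, 1.155, -1.289]
wrist_force: [0.5, 0.9, -3.5]
finger_gap: 15.0
```

```bash
python3 st.py
```

```text
t 17.425 pos [531.1 -34.3  51. ] F [ 0.52  0.88 -3.55] gap 15.0 j [-0.18  0.13  1.64  0.01  1.37 -0.06]
[[ 0.0049  0.9928 -0.1196]
 [ 0.0107 -0.1197 -0.9928]
 [-0.9999  0.0036 -0.0112]]
grasp case: front-of-hinge 152.4 y 0.3 above rim -30.0
```

carry_out([
  [3,0,0,0],
  [6,0,0,0],
  [8,0,0,0],
  [9,0,0,0],
  [9,0,0,0],
])

```text
t: 18.05
tool_pos: [531.2, -34.3, 42.8]
ee_rot: [1.307, 1.155, -1.288]
wrist_force: [-3.2, 0.3, 4.3]
finger_gap: 14.5
```

The cutter has touched the floor: Fz went from -3.5 to +4.3 at the expected height. I'll release it.

carry_out([
  [0,0,0,0],
  [0,0,0,0],
  [0,0,0,0],
  [0,0,0,0],
  [0,0,0,0],
], fingers=0.5)

```text
t: 18.68
tool_pos: [531.2, -34.3, 42.8]
ee_rot: [1.307, 1.155, -1.288]
wrist_force: [-0.3, 0.7, 0.0]
finger_gap: 46.9
```

carry_out([
  [-10,0,0,0],
  [-35,0,0,0],
  [-70,0,0,0],
  [-110,0,0,0],
  [-150,0,0,0],
  [-190,0,0,0],
  [-230,0,0,0],
  [-260,0,0,0],
  [-270,0,0,0],
  [-270,0,0,0],
])

```text
t: 19.92
tool_pos: [529.9, -37.2, 313.1]
ee_rot: [1.308, 1.154, -1.288]
wrist_force: [0.2, -0.7, -0.1]
finger_gap: 46.9
```

```bash
python3 st.py; python3 v.py 8; python3 -c "
from h import *
crop(load('side8.npz'),230,120,430,280,4,'pics/s8c.png')
crop(load('top8.npz'),270,160,420,300,4,'pics/t8c.png')"
```

```text
t 19.925 pos [529.9 -37.2 313.1] F [ 0.19 -0.69 -0.08] gap 46.9 j [-0.18  0.05  1.2   0.01  1.89 -0.06]
[[ 0.006   0.9928 -0.1196]
 [ 0.0104 -0.1196 -0.9928]
 [-0.9999  0.0047 -0.011 ]]
grasp case: front-of-hinge 149.4 y -0.5 above rim 232.1
```

View pics/s8c.png

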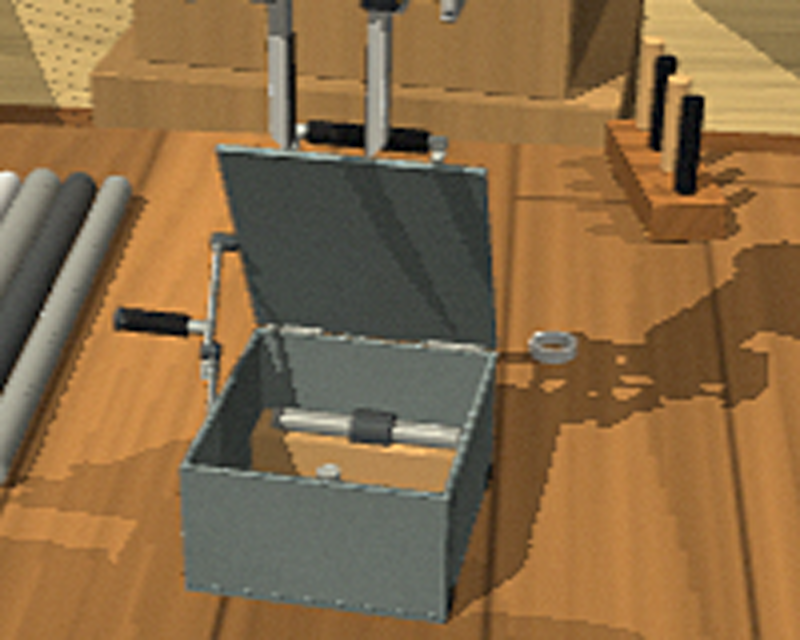

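View pics/t8c.png

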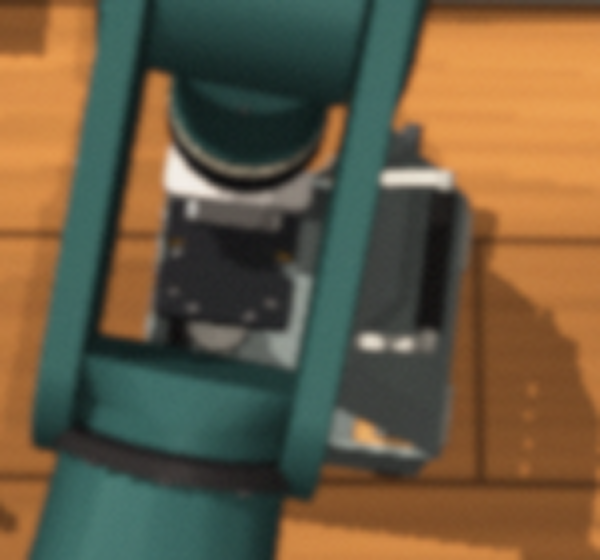

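The cutter stands inside (shaft top at (328,470) in the crop) and the lid is still locked. Next, the release bar: I'll check its predicted position against the side picture.

```bash
python3 - <<'E'
from h import *
d=load("side8.npz");u0,v0,k=250,180,8
im=cv2.resize(d["frame"][v0:v0+50,u0:u0+70,::-1],None,fx=k,fy=k,interpolation=cv2.INTER_CUBIC)
C=np.array([524.3,-86.5,100]);a=np.radians(-97);X=np.array([np.cos(a),np.sin(a),0]);Y=np.array([-np.sin(a),np.cos(a),0])
for y in(123,146,169):
    p=C+24*X+y*Y+[0,0,36];print(p,proj(d,p))
    q=(proj(d,p)-[u0,v0])*k+3.5;cv2.circle(im,tuple(int(i) for i in q),4,(0,0,255),-1)
cv2.imwrite("pics/bar.png",im)
w=world(d);print([w[v,u].round(0) for u,v in[(262,199),(270,200),(278,200)]])
E
```

```text
[ 643.45831241 -125.31103688  136.        ] [275.32745718 201.32750482]
[ 666.2868739  -128.11403178  136.        ] [267.45600562 200.4896116 ]
[ 689.11543539 -130.91702667  136.        ] [259.62939496 199.65649156]
[array([ 681., -127.,  141.]), array([ 658., -122.,  141.]), array([ 636., -126.,  140.])]
```

View pics/bar.png

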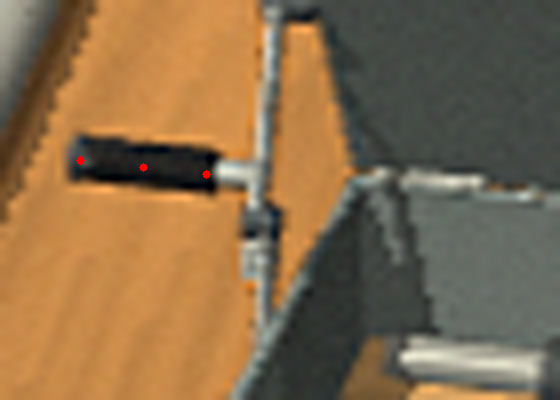

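carry_out([
  [0,8,4,-4],
  [0,26,13,-14],
  [0,48,24,-24],
  [0,70,35,-34],
  [0,92,46,-44],
  [0,112,56,-54],
  [0,130,65,-64],
  [0,142,71,-74],
  [0,149,74,-84],
  [0,149,74,-90],
  [0,149,74,-90],
  [0,149,74,-90],
])

```text
t: 21.52
tool_pos: [668.2, -128.2, 309.3]
ee_rot: [0.104, 1.569, -0.086]
wrist_force: [-0.1, 0.5, -0.4]
finger_gap: 47.4
```

```bash
python3 st.py;python3 v.py 9; python3 -c "
from h import *
crop(load('side9.npz'),230,90,390,240,4,'pics/s9c.png')"
```

```text
t 21.525 pos [ 668.2 -128.2  309.3] F [-0.08  0.51 -0.4 ] gap 47.4 j [-0.28  0.41  0.78  0.01  1.96 -1.72]
[[ 6.000e-04  1.210e-01  9.926e-01]
 [ 1.160e-02  9.926e-01 -1.210e-01]
 [-9.999e-01  1.160e-02 -8.000e-04]]
grasp case: front-of-hinge 75.9 y 147.9 above rim 228.3
```

View pics/s9c.png

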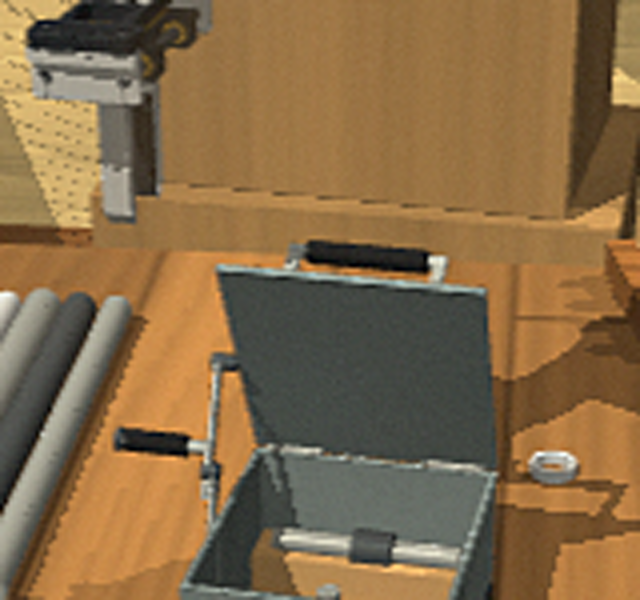

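carry_out([
  [12,0,0,0],
  [40,0,0,0],
  [75,-1,0,0],
  [110,-1,0,0],
  [145,-2,0,0],
  [170,-2,0,0],
  [184,-2,0,0],
  [190,-2,0,0],
  [192,-2,0,0],
  [192,-2,0,0],
])

```text
t: 22.88
tool_pos: [669.0, -128.2, 119.3]
ee_rot: [0.103, 1.566, -0.086]
wrist_force: [0.1, -0.8, 1.2]
finger_gap: 47.1
```

carry_out([
  [0,0,0,0],
  [0,0,0,0],
  [0,0,0,0],
  [0,0,0,0],
  [0,0,0,0],
  [0,0,0,0],
  [0,0,0,0],
], fingers=0.0, newtons=25)

```text
t: 23.75
tool_pos: [669.0, -128.6, 119.3]
ee_rot: [0.103, 1.565, -0.087]
wrist_force: [0.2, -1.0, 0.5]
finger_gap: 15.0
```

```bash
python3 st.py;python3 v.py 10; python3 -c "
from h import *
crop(load('side10.npz'),230,120,390,270,4,'pics/s10c.png')"
```

```text
t 23.75 pos [ 669.  -128.6  119.3] F [ 0.16 -0.97  0.48] gap 15.0 j [-0.28  0.41  1.15  0.01  1.58 -1.73]
[[ 0.0039  0.1207  0.9927]
 [ 0.0101  0.9926 -0.1207]
 [-0.9999  0.0105  0.0027]]
grasp case: front-of-hinge 75.7 y 148.7 above rim 38.3
```

View pics/s10c.png

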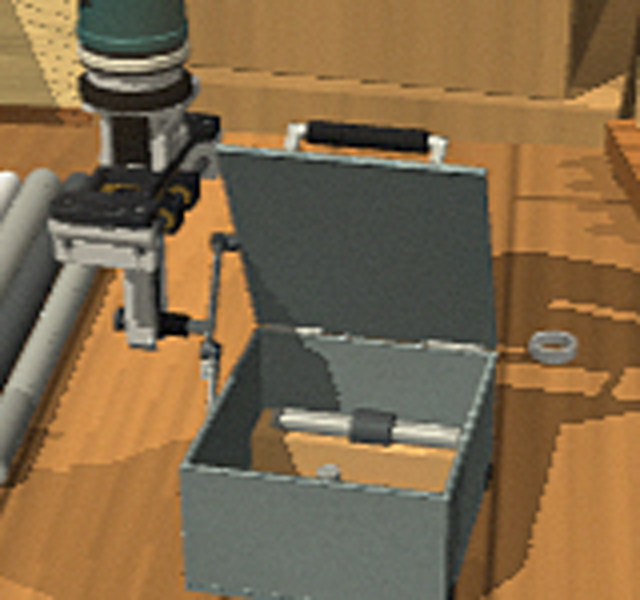

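carry_out([
  [-1.2,-1.8,0,0],
  [-2.5,-3.5,0,0],
  [-3.8,-5.3,0,0],
  [-5,-7,0,0],
  [-6,-8.5,0,0],
  [-7,-10,0,0],
  [-7.5,-10.3,0,0],
  [-7.5,-10.3,0,0],
])

```text
t: 24.85
tool_pos: [667.8, -138.6, 126.2]
ee_rot: [0.104, 1.566, -0.086]
wrist_force: [4.2, 3.4, -6.7]
finger_gap: 14.8
```

```bash
python3 st.py;python3 v.py 11; python3 -c "
from h import *
crop(load('side11.npz'),230,120,390,270,4,'pics/s11c.png')"
```

```text
t 24.85 pos [ 667.8 -138.6  126.2] F [ 4.19  3.36 -6.73] gap 14.8 j [-0.29  0.41  1.14  0.01  1.59 -1.74]
[[ 0.0037  0.1205  0.9927]
 [ 0.0108  0.9926 -0.1206]
 [-0.9999  0.0112  0.0024]]
grasp case: front-of-hinge 65.6 y 148.7 above rim 45.2
```

View pics/s11c.png

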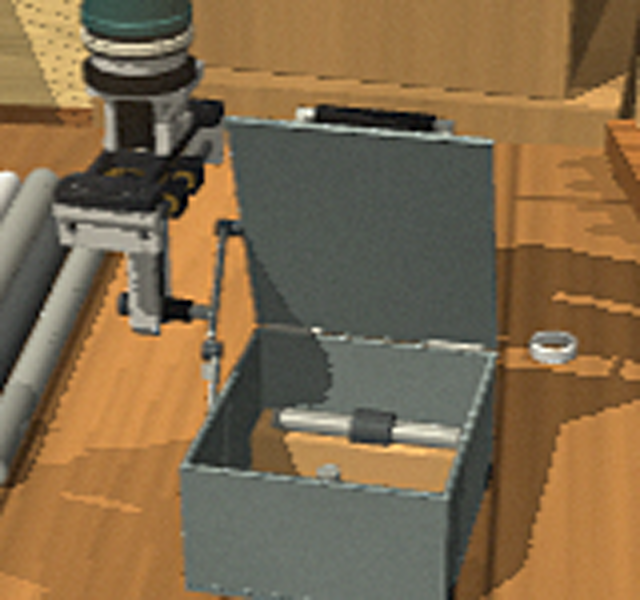

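The lift drew the link out: the lid rose to about 1.23 and Fz is about -6.7 N. Now I'll fold.

carry_out([
  [0,-2,0,0],
  [0.8,-4,0,0],
  [2,-6,0,0],
  [3.5,-7.8,0,0],
  [5.2,-9.5,0,0],
  [7,-11,0,0],
  [7,-11,0,0],
])

```text
t: 25.82
tool_pos: [666.4, -149.5, 119.2]
ee_rot: [0.103, 1.566, -0.086]
wrist_force: [3.3, 2.8, -3.1]
finger_gap: 15.3
```

```bash
python3 st.py
```

```text
t 25.825 pos [ 666.4 -149.5  119.2] F [ 3.31  2.8  -3.07] gap 15.3 j [-0.31  0.41  1.15  0.01  1.58 -1.76]
[[ 0.0037  0.1206  0.9927]
 [ 0.0106  0.9926 -0.1206]
 [-0.9999  0.011   0.0024]]
grasp case: front-of-hinge 54.6 y 148.7 above rim 38.2
```

carry_out([
  [2.5,-1.2,0,0],
  [5,-2.3,0,0],
  [8,-3.2,0,0],
  [11,-3.9,0,0],
  [14,-4.2,0,0],
  [17,-4.3,0,0],
  [20,-4.3,0,0],
  [23,-4.2,0,0],
  [26,-4,0,0],
])

```text
t: 26.95
tool_pos: [665.9, -152.7, 91.8]
ee_rot: [0.104, 1.567, -0.085]
wrist_force: [1.3, 4.6, -2.3]
finger_gap: 15.4
```

```bash
python3 st.py;python3 v.py 12; python3 -c "
from h import *
crop(load('side12.npz'),230,120,390,270,4,'pics/s12c.png')"
```

```text
t 26.95 pos [ 665.9 -152.7   91.8] F [ 1.26  4.58 -2.31] gap 15.4 j [-0.31  0.42  1.18  0.01  1.53 -1.77]
[[ 0.0029  0.1204  0.9927]
 [ 0.0117  0.9927 -0.1204]
 [-0.9999  0.012   0.0014]]
grasp case: front-of-hinge 51.4 y 148.6 above rim 10.8
```

View pics/s12c.png

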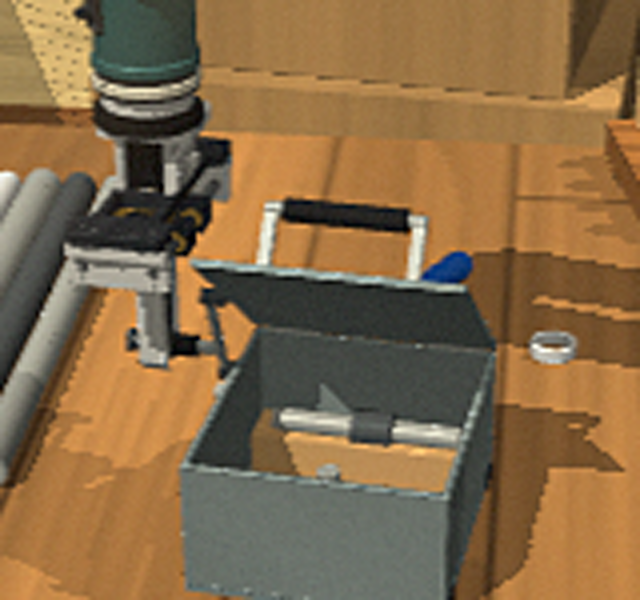

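The knee is folded and the lid has sunk well down. I'll let go and withdraw.

carry_out([
  [0,0,0,0],
  [0,0,0,0],
  [0,0,0,0],
  [-5,0,0,0],
  [-20,0,0,0],
  [-50,0,0,0],
  [-90,0,0,0],
  [-130,0,0,0],
  [-170,0,0,0],
  [-200,0,0,0],
  [-210,0,0,0],
  [-210,0,0,0],
  [-210,0,0,0],
  [-210,0,0,0],
  [-210,0,0,0],
  [-210,0,0,0],
], fingers=0.5)

```text
t: 29.05
tool_pos: [665.3, -155.1, 300.0]
ee_rot: [0.104, 1.568, -0.085]
wrist_force: [-0.1, 0.6, -0.5]
finger_gap: 46.8
```

carry_out([
  [0,0,0,0],
  [0,0,0,0],
  [0,0,0,0],
  [0,0,0,0],
  [0,0,0,0],
  [0,0,0,0],
  [0,0,0,0],
  [0,0,0,0],
  [0,0,0,0],
  [0,0,0,0],
  [0,0,0,0],
  [0,0,0,0],
])

```text
t: 30.55
tool_pos: [665.3, -155.1, 300.0]
ee_rot: [0.104, 1.568, -0.085]
wrist_force: [-0.3, -0.0, -0.5]
finger_gap: 47.0
```

```bash
python3 st.py;python3 v.py 13; python3 - <<'E'
from h import *
d=load('side13.npz');crop(d,230,120,430,270,4,'pics/s13c.png')
for n in("top0","top13","side0","side13"):
    w=world(load(n+".npz"))
    P=w[(w[...,2]>100)&(w[...,2]<112)&(w[...,0]>430)&(w[...,0]<620)&(w[...,1]>-195)&(w[...,1]<10)]
    A=np.c_[P[:,:2],np.ones(len(P))];c=np.linalg.lstsq(A,P[:,2],rcond=None)[0];print(n,len(P),"lid plane slope y",c.round(4), "median z",np.median(P[:,2]))
    H=w[(w[...,2]>140)&(w[...,2]<170)&(w[...,0]>450)&(w[...,0]<600)&(w[...,1]>-60)&(w[...,1]<10)];print("  handle",H.mean(0),H[:,2].max())
E
```

```text
t 30.55 pos [ 665.3 -155.1  300. ] F [-0.33 -0.03 -0.54] gap 47.0 j [-0.32  0.41  0.79  0.01  1.94 -1.76]
[[ 1.500e-03  1.204e-01  9.927e-01]
 [ 1.210e-02  9.926e-01 -1.204e-01]
 [-9.999e-01  1.220e-02  1.000e-04]]
grasp case: front-of-hinge 48.8 y 148.3 above rim 219.0
top0 4421 lid plane slope y [-1.000000e-04 -9.000000e-04  1.068924e+02] median z 107.08154435343579
  handle [530.35527227 -23.25866313 156.18296467] 163.69243758897088
top13 777 lid plane slope y [-5.000000e-03 -9.800000e-03  1.088444e+02] median z 106.41286080026958
  handle [537.10249527 -23.70413501 156.89635795] 163.12820488994868
side0 2053 lid plane slope y [-1.400000e-03 -1.900000e-03  1.076837e+02] median z 107.18485479197328
  handle [534.12507203 -17.96049632 153.57166513] 162.53012971405263
side13 2041 lid plane slope y [-7.000000e-04 -1.400000e-03  1.074451e+02] median z 107.27219768237002
  handle [534.62061834 -18.51725929 153.39523098] 162.2573063258361
```

View pics/s13c.png

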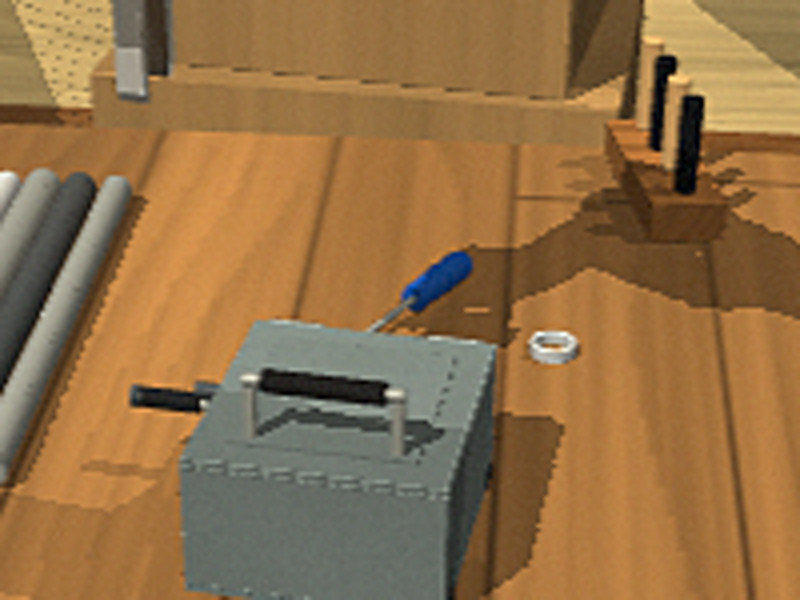

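View pics/side13.png

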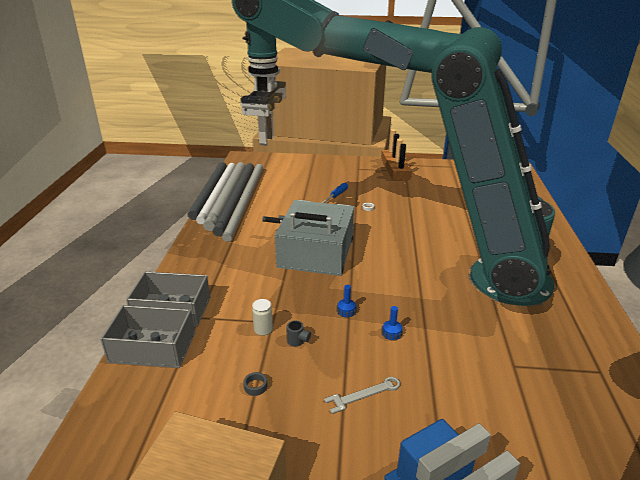

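The lid is shut and matches the opening picture: handle at (323,387) in the crop, lid height unchanged. The robot is clear, and the bystanders, including can (262,317), lug (297,333) and wrench (362,395), are where they were. Handing in.

```bash
python3 -c "
from rig import ctrl
print(ctrl.job_done())"
```

```text
the job is handed in; nothing more can be done
None
```

The grey facing cutter is in the tool case with the lid shut. I handed the job in at about 30.6 s of the 66 s allowed; no verdict was reported.

- **Lid up:** I raised it by the handle to the stay's stop and pulled until about 8 N more was felt. It then sank back and stayed open on the locked stay once let go.
- **Cutter:** I set it upright on the clear floor, about 152 mm in front of the hinge line. The wrist force showed it touching down at the expected height. After release its shaft top was visible in the case.
- **Lid down:** Lifting the release bar took about 6.7 N and raised the lid to about 1.23 rad by eye. I then folded the knee and let go, and the lid sank shut.

**Last checks:**
- In the side camera, the lid's height and slope match the opening picture to within about 0.3 mm.
- The top camera saw only part of the lid because the arm was in the way. Its height differed by 0.7 mm and its slope by about 0.01 rad, inside the 0.03 rad limit.
- The wrist force was near zero and the gripper was clear of everything.
- The bystanders look unmoved in the side picture; I compared them by eye, not by measurement.
- The cutter's pose under the shut lid cannot be seen. It was last seen when the lid was part way down, and it was then still where I had placed it.

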